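# Hang the square tile cutter on the sprung hook

## Task

Hang the square tile cutter on the sprung hook of the column: by its black knob pull the hook down against its spring, swing it in under the stirrup of the square cutter where that cutter stands, and let it rise so that the spring carries the cutter up and it hangs still, clear of the bench. Leave the round cutter standing where it is.

Things in the scene. Friction and masses are not known exactly. Their poses are not given: they have to be found in the camera images.
- pull_knob (a point): Centre of the top of the upright black pull knob at the boom's free end: round stem 24 mm across, standing 45 mm above the boom; its top is 299 mm above the bench with the boom up. Axes turn with the boom: x level along the boom towards the fixed upright post (330 mm tall), whose axis is 280 mm away; y level across the boom, the way the hook opens; z up.
- lift (a joint): How far the level boom (16 mm steel bar) is pulled straight down the post, m: 0 at the top stop where it starts, 0.1 at the bottom stop. A spring pulls it up, about 7 N net at the top, 10 N at the bottom, damped: let go, it rises at 0.1 to 0.2 m/s. The boom also swivels about the post's vertical axis, with a slight friction (about 2 N at the knob), and stays at the angle where it is left.
- hook_seat (a point): Lowest point inside the steel hook, where a bar rests: 144 mm straight below the knob's top, same axes. J of 8 mm wire in the y-z plane: shank at y = -24 mm, free tip at y = +25 mm ending 26 mm above the seat, mouth 40 mm wide, 70 mm free from the seat up to the boom. It goes under a bar moving towards its +y.
- square_cutter: The cutter to hang: square aluminium frame 90 x 90 mm, top plate at 30 mm height, about 0.4 kg, loose. Origin: centre of its underside, z up. Stirrup of 8 mm steel rod: legs at x = -40 and +40 mm, joined by a level bar along x, its axis 115 mm above the origin. The bar points to the post within some 35 degrees; its middle is 280 mm from the post's axis, within 15 mm.
- round_cutter: The cutter to leave alone: round aluminium frame 96 mm across, with the same heights and the same stirrup along its x. Origin: centre of its underside, z up. It stands beside the square cutter, to its left or right, 150 to 220 mm away, at the same distance from the post.

How it is judged:
On the way:
1. the hook has been pulled down and is under the stirrup bar of the square cutter, which still stands where it was (within 30 mm) (z of hook_seat in the frame of square_cutter between 0.03 and 0.104 m and x of hook_seat in the frame of square_cutter between -0.036 and 0.036 m and y of hook_seat in the frame of square_cutter between -0.022 and 0.022 m and distance of square_cutter from where it was at the start of the episode below 0.03 m), for 0.05 s.
At the end, for the whole second after the job is handed in: The square cutter hangs by its stirrup bar in the hook's seat, its underside more than 25 mm above the bench, tilted less than 26 degrees and nearly still (under 100 mm/s); the round cutter stands within 30 mm of where it was (height (world z) of square_cutter above 0.025 m and angle between square_cutter's own z axis and vertical below 0.45 rad and z of hook_seat in the frame of square_cutter between 0.095 and 0.125 m and x of hook_seat in the frame of square_cutter between -0.04 and 0.04 m and y of hook_seat in the frame of square_cutter between -0.024 and 0.024 m and linear speed of square_cutter below 0.1 m/s and distance of round_cutter from where it was at the start of the episode below 0.03 m); the robot touches nothing.
It fails at once if the round cutter is pushed or lifted more than 30 mm from its place (distance of round_cutter from where it was at the start of the episode above 0.03 m).
It also fails if it takes over 51 s, if anything falls off the work surface, if the arm or the gripper's body presses on something with over 40 N, if the wrist force passes 120 N, or if a joint passes its speed limit or range.

## Robot

A 7-joint arm with a two-finger parallel gripper is mounted at the origin on the work surface. World frame = base frame: x ahead of the robot, y to its left, z up, the work surface at z = 0. Lengths are in m, angles in rad, forces in N, time in s.
With the tool pointing down it reaches from about 0.4 to 0.875 m from the base axis. Payload 19.3 kg.
Tool frame: the origin (TCP) lies midway between the tips of the shut fingers; the grasp point (between the pads) lies 19 mm behind it; z points along the fingers, y is the line along which they close (so a half turn about z gives the same grasp; the last joint's range is limited). The gripper opens to 85 mm and grips with 20 to 120 N. Pads are 22 mm wide; open, the fingers measure 114 mm over their backs; the gripper's body (76 mm by 85 mm) begins 54 mm behind the grasp point. The pads swing forward as they close: fully open they stand 13 mm farther back than shut.
Start: joints at [-0.07, 0.521, -0.036, 1.599, 0.021, 1.021, -0.113], TCP at [0.625, -0, 0.231] pointing down, gripper open.
Joint ranges: [-2.91, 2.91], [-0.3, 2.13], [-1.5, 1.42], [0.17, 2.43], [-1.26, 4.41], [0.16, 1.93], [-2.52, 2.52]. Speed limits (rad/s): [1.89, 1.89, 2.39, 2.39, 3.01, 3.01, 3.01].

## Interface

Orientations are given as a unit quaternion [w, x, y, z].
In Python, from workcell import bot, vision gives the robot as it stands.
- The arm moves only by the shell command python3 -m creep 'ROWS' [FORCE]. ROWS is JSON, one flat list of numbers, 7 for each row, row after row: the turn, a rotation vector about the tool's x, y, z in degrees, then the shift along the tool's x, y, z in m, then the closure in counts, from 0 (fully open) to 255 (shut). A call has 1 to 20 rows; each row is the pose to reach, as a shift and turn from the pose commanded when the call began, along the tool's axes at that moment; what a row does not reach only later rows make up. A row lasts 1/10 s, in which the tool goes at most 50 mm and 8.59 degrees, less where a joint would pass 70% of its speed; a pose out of reach is approached as far as the arm can. A call with a gripper value outside its range is refused whole. The fingers move at their own pace and stop on an object; FORCE is the grip in N (left out, the last holds). Time passes only in rows, so rows that repeat a pose let the fingers close. It gives the time, the measured TCP pose, the force, the opening and the grip force at its end, in the units of the state.
- bot.get_obs(): the state, without advancing time (a new reading comes with each control period).
- vision.capture(name): name is "scene" or "side" or "wrist"; returns a dict with "color" (384x512x3 uint8, red, green, blue), "vertical_fov" (degrees; the focal length in pixels is half the picture's height over the tangent of half this angle, whatever the lens; pixels are square), "cx", "cy" (the principal point, pixels), "xyz" and "orientation" of the camera in the world. Camera axes: x right, y down, z forward; pixel columns grow to the right and rows downward; lengths in m; the calibration is good to about 2 mm. A picture is of the moment at which its call begins. There is no depth.
- bot.job_done(): hands the job in; it is judged then, once.
The state is a dict: "clock": time; "q": joint angles; "qd": joint speeds; "joint_torque": joint torques, N m; "position": TCP position; "ee_rot": TCP orientation; "ft_force": force on the tool from outside, world axes, zero at the start; "ft_torque": the same for the moment, N m; "opening": finger opening in m; "gripper_force": force on a finger pad.
Only numpy, scipy, OpenCV 4.12 (cv2) and the standard library are available. Lean on these libraries where they do the work, as an engineer would, in place of code of your own. Each camera call takes 0.05 s, during which the arm holds its last target. There are 200 camera calls.

## Working session

There is one attempt and no reset: what is moved stays moved. The work goes in short steps, Python scripts to look and compute and a shell command to move; the robot and the scene stay as the last step left them, time stands still between calls to the robot, and variables do not carry over. Pictures are saved under pics/ and viewed, at most 10 in all, crops included, and the job is handed in when it is done.

```bash
mkdir -p pics; python3 - <<'E'
from workcell import bot, vision
import cv2,pickle
D={}
for n in ["scene","side","wrist"]:
    c=vision.capture(n);D[n]=c;cv2.imwrite(f"pics/{n}0.png",c["color"][:,:,::-1])
    print(n,c["vertical_fov"],c["cx"],c["cy"],c["xyz"],c["orientation"])
pickle.dump(D,open("D0.pkl","wb"))
o=bot.get_obs();print(o["clock"],o["position"],o["ee_rot"],o["opening"])
E
```

```text
scene 45.14951188033393 252.04669214669826 192.12635347731407 [ 0.90354877 -0.40459621  0.6716644 ] [-0.38133314  0.85557689  0.31655093 -0.14956178]
side 49.65442934339414 260.6995917622609 190.9919029455172 [0.56502107 0.56593291 0.74573145] [ 0.00554914  0.01130586  0.92201445 -0.38695057]
wrist 70.90582439926575 257.84311765913344 194.827785956822 [0.62490103 0.06442886 0.37339061] [1.29902648e-01 9.91526750e-01 7.26135257e-05 3.63249351e-05]
0.15 [ 6.24764991e-01 -3.51186766e-05  2.30884351e-01] [-2.67451770e-04  7.07118681e-01  7.07094763e-01 -3.07469296e-04] 0.08521403328206627
```

View pics/scene0.png

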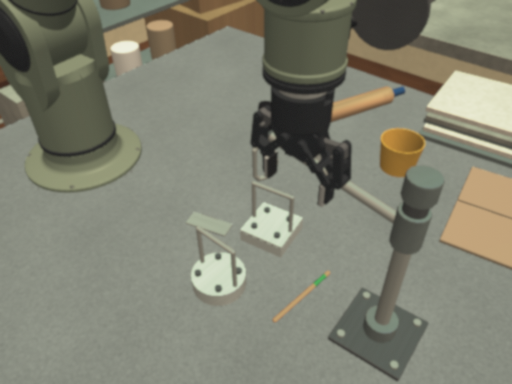

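View pics/side0.png

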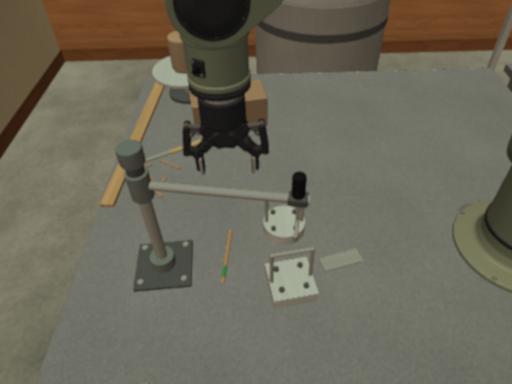

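Scene: the square cutter is at about (272,225) and the round one at (218,275), with the post base at (380,325). Side: knob top at (299,178), square plate at (292,280), round plate at (285,222). I'll zoom in for exact pixels.

```bash
python3 - <<'E'
import pickle,cv2,numpy as np
D=pickle.load(open("D0.pkl","rb"))
a=D["side"]["color"][160:310,240:340,::-1]; b=D["scene"]["color"][150:300,180:310,::-1]
f=lambda i:cv2.resize(i,None,fx=3.4,fy=3.4,interpolation=cv2.INTER_CUBIC)
im=np.hstack([f(a),f(b)]); cv2.imwrite("pics/z0.png",im); print(im.shape)
E
```

```text
(510, 782, 3)
```

View pics/z0.png

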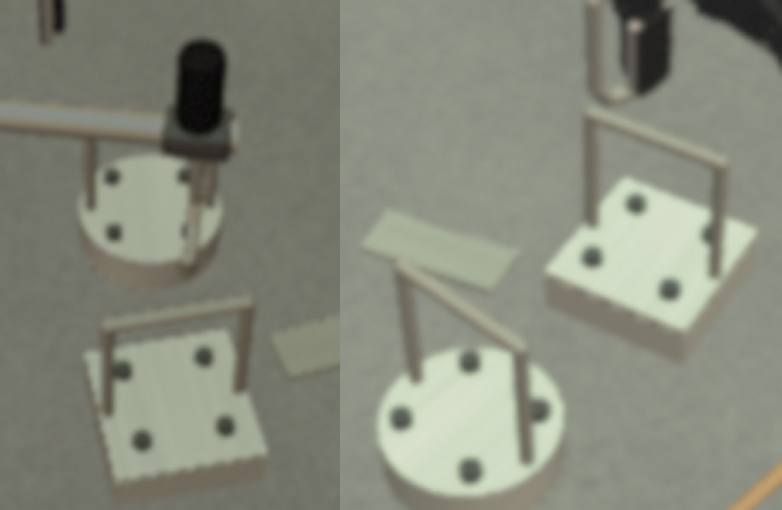

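View pics/wrist0.png

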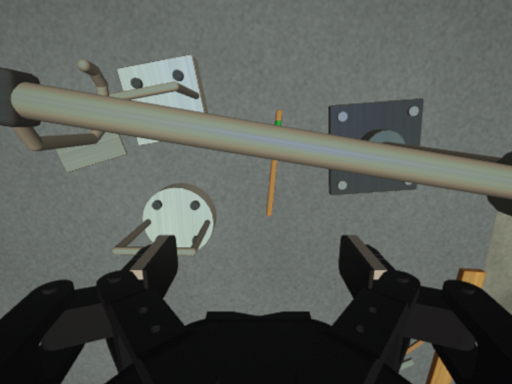

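```bash
cat > h.py <<'E'
import numpy as np
from scipy.spatial.transform import Rotation as R
def K(c): return 192/np.tan(np.radians(c["vertical_fov"])/2)
def rot(q): return R.from_quat(np.r_[q[1:],q[0]])
def atz(c,u,v,z):
    d=rot(c["orientation"]).apply([(u-c["cx"])/K(c),(v-c["cy"])/K(c),1]);p=np.array(c["xyz"])
    return p+d*(z-p[2])/d[2]
def proj(c,P):
    q=rot(c["orientation"]).inv().apply(np.atleast_2d(P)-c["xyz"]);return q[:,:2]/q[:,2:]*K(c)+[c["cx"],c["cy"]]
E
python3 - <<'E'
from h import *
import pickle
np.set_printoptions(precision=4,suppress=True)
D=pickle.load(open("D0.pkl","rb"));S,C,W=D["side"],D["scene"],D["wrist"]
s=lambda u,v,z:atz(S,240+u/3.4,160+v/3.4,z)
c=lambda u,v,z:atz(C,180+(u-340)/3.4,150+v/3.4,z)
k=s(201,51,.299);print("knob",k)
print("postbase side",atz(S,163,258,.02),"scene",atz(C,382,323,.02),"top",atz(S,130,148,.33),atz(C,424,178,.33))
print("sqbar side",s(107,324,.115),s(248,303,.115),"scene",c(588,112,.115),c(722,163,.115))
sp=np.array([s(*p,.03) for p in [(87,352),(230,332),(266,455),(115,482)]]);cp=np.array([c(*p,.03) for p in [(627,180),(755,232),(686,333),(547,270)]])
print("plate",sp.mean(0),cp.mean(0));print(sp[:,:2],cp[:,:2])
print("round bar",c(402,265,.115),c(522,350,.115))
E
```

```text
knob [0.5041 0.0766 0.299 ]
postbase side [0.7805 0.0251 0.02  ] scene [0.7823 0.0382 0.02  ] top [0.7752 0.0358 0.33  ] [0.7824 0.0271 0.33  ]
sqbar side [0.549  0.0959 0.115 ] [0.4701 0.0839 0.115 ] scene [0.4713 0.0832 0.115 ] [0.5522 0.0973 0.115 ]
plate [0.5089 0.0916 0.03  ] [0.5142 0.089  0.03  ]
[[0.5599 0.0534]
 [0.4708 0.041 ]
 [0.4586 0.1284]
 [0.5462 0.1435]] [[0.4643 0.1253]
 [0.5489 0.1391]
 [0.5664 0.0527]
 [0.4774 0.0391]]
round bar [ 0.4771 -0.0632  0.115 ] [ 0.5594 -0.0653  0.115 ]
```

Measured: knob (0.504, 0.077), which is 0.280 m from the post at (0.780, 0.031), as specified. The square cutter's centre is (0.512, 0.090), 0.2745 m from the post, and its bar is yawed +9.4°. So the hook has to back off towards -y, go down, then come in towards +y. I'll grip across the boom, where the swivel lets the knob centre itself.

```bash
python3 -m creep '[0,0,-8,0,0,-0.05,0, 0,0,-16,0,0,-0.1,0, 0,0,-24,0.02,-0.03,-0.11,0, 0,0,-32,0.04,-0.06,-0.11,0, 0,0,-40,0.06,-0.09,-0.11,0, 0,0,-48,0.077,-0.121,-0.11,0, 0,0,-56,0.077,-0.121,-0.11,0, 0,0,-64,0.077,-0.121,-0.11,0, 0,0,-72,0.077,-0.121,-0.11,0, 0,0,-80.6,0.077,-0.121,-0.11,0, 0,0,-80.6,0.077,-0.121,-0.11,0, 0,0,-80.6,0.077,-0.121,-0.11,0, 0,0,-80.6,0.077,-0.121,-0.11,0]' 60
python3 - <<'E'
from h import *
from workcell import bot,vision
import cv2
np.set_printoptions(precision=4,suppress=True)
c=vision.capture("wrist");cv2.imwrite("pics/w1.png",c["color"][:,:,::-1])
o=bot.get_obs();r=rot(o["ee_rot"]).as_matrix();print(o["clock"],o["position"],r,o["ft_force"],o["q"])
print(proj(c,[[.504,.0766,.299],[.512,.0902,.115],[.4713,.0835,.115],[.5506,.0966,.115]]))
E
```

```text
clock: 1.45
position: [0.504, 0.0769, 0.3412]
ee_rot: [-0.0, 0.084, 0.996, -0.0]
ft_force: [-0.6, -0.0, 0.1]
opening: 0.0853
gripper_force: 0.0
1.5 [0.504  0.077  0.3413] [[-0.9861  0.1663 -0.0002]
 [ 0.1663  0.9861 -0.0001]
 [ 0.0001 -0.0001 -1.    ]] [0.8012 0.4682 0.2089] [ 0.0072  0.2446 -0.3382  1.7366  0.0872  1.1753  1.0485]
[[258.1121 215.5026]
 [268.538  175.2514]
 [258.9188 146.8321]
 [277.2254 200.8188]]
```

View pics/w1.png

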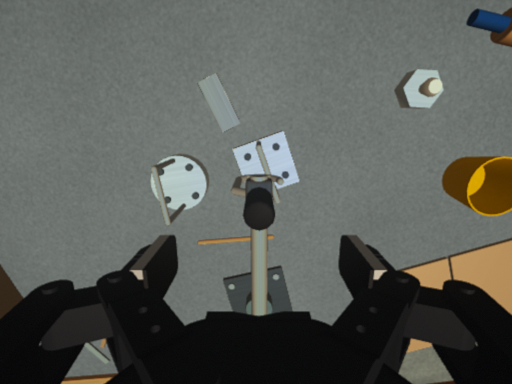

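The wrist view confirms it: knob top at about (259,211) against a predicted (258,215), and the stirrup bar from (260,145) to (277,200) as predicted. Descend and grip.

```bash
python3 -m creep '[0,0,0,0,0,0.03,0, 0,0,0,0,0,0.055,0, 0,0,0,0.001,0,0.077,0, 0,0,0,0.001,0,0.077,0, 0,0,0,0.001,0,0.077,130, 0,0,0,0.001,0,0.077,255, 0,0,0,0.001,0,0.077,255, 0,0,0,0.001,0,0.077,255, 0,0,0,0.001,0,0.077,255, 0,0,0,0.001,0,0.077,255, 0,0,0,0.001,0,0.077,255, 0,0,0,0.001,0,0.077,255]' 60
python3 - <<'E'
import numpy as np
np.set_printoptions(precision=4,suppress=True)
P=np.array([.782,.031]);k=np.array([.504,.077]);r=k-P
e0=-r/np.linalg.norm(r);E=np.array([[-.9861,.1663],[.1663,.9861]])  # tool x,y in world (columns)
sq=np.array([.512,.0902]);s=sq-P
print(np.linalg.norm(r),np.linalg.norm(s),np.degrees(np.arctan2(r[0]*s[1]-r[1]*s[0],r@s)))
for a in [2,4,6,8,-1,-2,-3,-4]:   # world swivel deg (ccw +): +y world side is negative
    t=np.radians(a);R=np.array([[np.cos(t),-np.sin(t)],[np.sin(t),np.cos(t)]])
    d=R@r-r;k2=k+d;u=np.radians(9.4);rel=k2-sq
    print(a,E.T@d,"tool turn z",-a,"seat in sq",rel@[np.cos(u),np.sin(u)],rel@[-np.sin(u),np.cos(u)])
E
```

```text
clock: 2.7
position: [0.5031, 0.0772, 0.2644]
ee_rot: [0.0, 0.082, 0.997, 0.0]
ft_force: [1.2, 0.4, 0.9]
opening: 0.0224
gripper_force: 58.6
0.2817800560721075 0.2764138925596903 -2.9714642312382185
2 [-0.0002 -0.0098] tool turn z -2 seat in sq -0.013054399030753516 -0.02108103245418599
4 [-0.0007 -0.0197] tool turn z -4 seat in sq -0.015731657077826915 -0.030545120298081933
6 [-0.0016 -0.0294] tool turn z -6 seat in sq -0.01807699230913474 -0.040096877833760085
8 [-0.0029 -0.0392] tool turn z -8 seat in sq -0.020087547294969192 -0.049724667715998594
-1 [-0.      0.0049] tool turn z 1 seat in sq -0.008423401535417907 -0.007074471735299161
-2 [-0.0001  0.0098] tool turn z 2 seat in sq -0.00671756221822118 -0.002461867114374319
-3 [-0.0003  0.0147] tool turn z 3 seat in sq -0.004931481658035996 0.0021202639834446775
-4 [-0.0006  0.0197] tool turn z 4 seat in sq -0.003065703912303222 0.006670525796637361
```

Gripped (22 mm opening, 59 N). Back off 8° towards -y, then pull down 88 mm.

```bash
python3 -m creep '[0,0,-1,0,-0.005,0,255, 0,0,-2,0,-0.01,0,255, 0,0,-4,-0.001,-0.02,0,255, 0,0,-6,-0.002,-0.03,0,255, 0,0,-8,-0.003,-0.04,0,255, 0,0,-8,-0.003,-0.04,0,255, 0,0,-8,-0.003,-0.04,0.01,255, 0,0,-8,-0.003,-0.04,0.02,255, 0,0,-8,-0.003,-0.04,0.03,255, 0,0,-8,-0.003,-0.04,0.04,255, 0,0,-8,-0.003,-0.04,0.05,255, 0,0,-8,-0.003,-0.04,0.06,255, 0,0,-8,-0.003,-0.04,0.07,255, 0,0,-8,-0.003,-0.04,0.08,255, 0,0,-8,-0.003,-0.04,0.088,255, 0,0,-8,-0.003,-0.04,0.088,255, 0,0,-8,-0.003,-0.04,0.088,255]'
python3 - <<'E'
from h import *
from workcell import bot,vision
import cv2
f=lambda i:cv2.resize(i,(500,375))
a=vision.capture("side")["color"][150:320,230:360,::-1];b=vision.capture("scene")["color"][130:300,170:330,::-1]
cv2.imwrite("pics/z2.png",np.hstack([cv2.resize(a,None,fx=2.7,fy=2.7),cv2.resize(b,None,fx=2.7,fy=2.7)]))
E
```

```text
clock: 4.4
position: [0.5007, 0.0374, 0.1768]
ee_rot: [0.001, 0.013, 1.0, 0.0]
ft_force: [4.7, -0.9, 9.5]
opening: 0.0227
gripper_force: 60.0
```

View pics/z2.png

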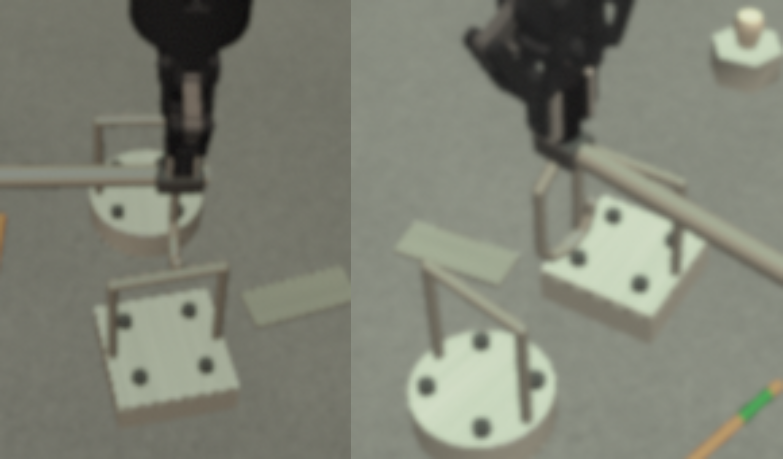

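The hook is down, on the -y side of the square's bar and below it. Both cutters are undisturbed. Swing in 10.7° about the post.

```bash
python3 -m creep '[0,0,1,0,0.005,0,255, 0,0,2,0,0.01,0,255, 0,0,3,0,0.015,0,255, 0,0,4,-0.001,0.02,0,255, 0,0,5,-0.001,0.025,0,255, 0,0,6,-0.0015,0.03,0,255, 0,0,7,-0.002,0.035,0,255, 0,0,8,-0.003,0.0395,0,255, 0,0,9,-0.0035,0.044,0,255, 0,0,10,-0.0045,0.049,0,255, 0,0,10.7,-0.005,0.0523,0,255, 0,0,10.7,-0.005,0.0523,0,255, 0,0,10.7,-0.005,0.0523,0,255]'
python3 - <<'E'
from h import *
from workcell import bot,vision
import cv2
a=vision.capture("side")["color"][150:320,230:360,::-1];b=vision.capture("scene")["color"][130:300,170:330,::-1]
cv2.imwrite("pics/z3.png",np.hstack([cv2.resize(a,None,fx=2.7,fy=2.7),cv2.resize(b,None,fx=2.7,fy=2.7)]))
E
```

```text
clock: 5.8
position: [0.5068, 0.09, 0.177]
ee_rot: [0.001, 0.106, 0.994, 0.0]
ft_force: [3.7, 2.2, 10.0]
opening: 0.0226
gripper_force: 59.8
```

View pics/z3.png

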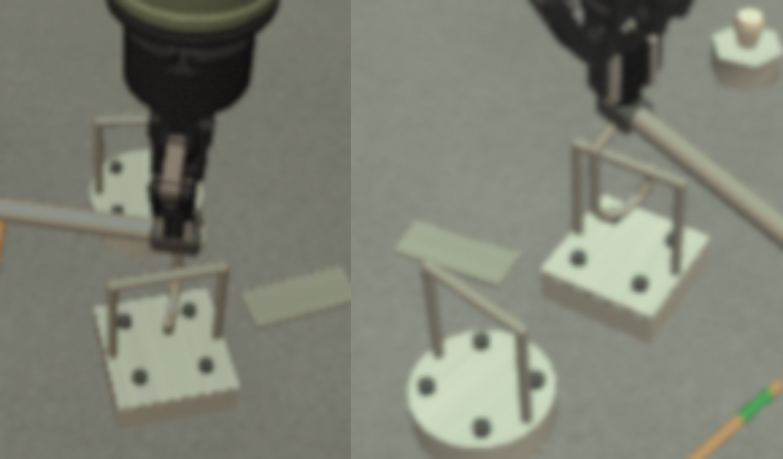

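The hook is under the bar: its tip shows in front of the bar at (168,328) and its shank behind it, between the legs. Let it rise slowly.

```bash
python3 -m creep '[0,0,0,0,0,-0.005,255, 0,0,0,0,0,-0.01,255, 0,0,0,0,0,-0.015,255, 0,0,0,0,0,-0.02,255, 0,0,0,0,0,-0.025,255, 0,0,0,0,0,-0.03,255, 0,0,0,0,0,-0.033,255, 0,0,0,0,0,-0.036,255, 0,0,0,0,0,-0.039,255, 0,0,0,0,0,-0.042,255, 0,0,0,0,0,-0.045,255, 0,0,0,0,0,-0.048,255, 0,0,0,0,0,-0.051,255, 0,0,0,0,0,-0.055,255, 0,0,0,0,0,-0.06,255, 0,0,0,0,0,-0.065,255, 0,0,0,0,0,-0.07,255, 0,0,0,0,0,-0.075,255, 0,0,0,0,0,-0.08,255, 0,0,0,0,0,-0.085,255]'
python3 -m creep '[0,0,0,0,0,-0.002,255, 0,0,0,0,0,-0.002,255, 0,0,0,0,0,-0.002,255, 0,0,0,0,0,-0.002,255]'
python3 - <<'E'
from h import *
from workcell import bot,vision
import cv2
a=vision.capture("side")["color"][150:320,230:360,::-1];b=vision.capture("scene")["color"][130:300,170:330,::-1]
cv2.imwrite("pics/z4.png",np.hstack([cv2.resize(a,None,fx=2.7,fy=2.7),cv2.resize(b,None,fx=2.7,fy=2.7)]))
E
```

```text
clock: 7.9
position: [0.5053, 0.0894, 0.2616]
ee_rot: [-0.0, 0.105, 0.994, -0.0]
ft_force: [-3.8, 2.7, -1.3]
opening: 0.0226
gripper_force: 58.7
clock: 8.3
position: [0.5053, 0.0894, 0.2633]
ee_rot: [-0.0, 0.105, 0.994, -0.0]
ft_force: [-4.0, 3.2, -1.2]
opening: 0.0223
gripper_force: 58.8
```

View pics/z4.png

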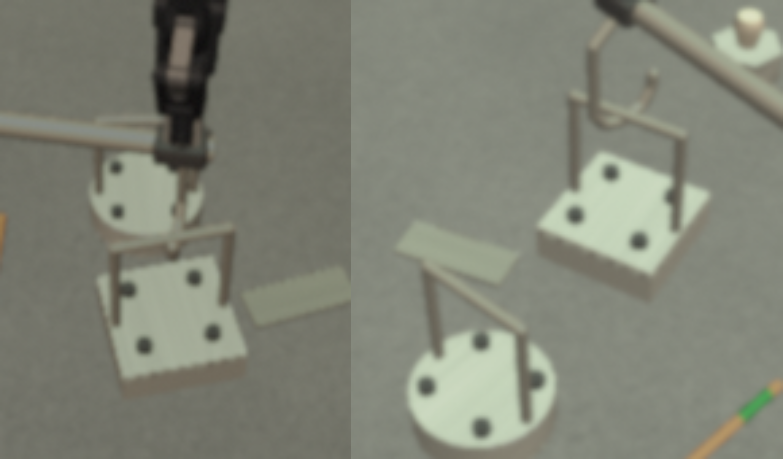

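The cutter hangs in the hook, clear of the bench and nearly level. Release and withdraw upward.

```bash
python3 -m creep '[0,0,0,0,0,0,150, 0,0,0,0,0,0,120, 0,0,0,0,0,0,60, 0,0,0,0,0,0,0, 0,0,0,0,0,0,0, 0,0,0,0,0,0,0, 0,0,0,0,0,0,0, 0,0,0,0,0,-0.02,0, 0,0,0,0,0,-0.04,0, 0,0,0,0,0,-0.07,0, 0,0,0,0,0,-0.1,0, 0,0,0,0,0,-0.12,0]'
python3 -m creep '[0,0,0,0,0,0,0, 0,0,0,0,0,0,0, 0,0,0,0,0,0,0, 0,0,0,0,0,0,0, 0,0,0,0,0,0,0, 0,0,0,0,0,0,0, 0,0,0,0,0,0,0, 0,0,0,0,0,0,0, 0,0,0,0,0,0,0, 0,0,0,0,0,0,0, 0,0,0,0,0,0,0, 0,0,0,0,0,0,0, 0,0,0,0,0,0,0, 0,0,0,0,0,0,0, 0,0,0,0,0,0,0, 0,0,0,0,0,0,0, 0,0,0,0,0,0,0, 0,0,0,0,0,0,0, 0,0,0,0,0,0,0, 0,0,0,0,0,0,0]'
python3 - <<'E'
from h import *
from workcell import bot,vision
import cv2
A=vision.capture("side")["color"];b=vision.capture("scene")["color"][130:300,170:330,::-1]
a=A[150:320,230:360,::-1]
cv2.imwrite("pics/z5.png",np.hstack([cv2.resize(a,None,fx=2.7,fy=2.7),cv2.resize(b,None,fx=2.7,fy=2.7)]))
for i in range(5):
    B=vision.capture("side")["color"];print(np.abs(B[220:300,260:330].astype(int)-A[220:300,260:330]).mean())
E
```

```text
clock: 9.6
position: [0.5059, 0.0894, 0.3853]
ee_rot: [0.001, 0.105, 0.994, 0.0]
ft_force: [-0.0, -0.4, 1.0]
opening: 0.0855
gripper_force: 0.0
clock: 11.6
position: [0.5057, 0.0894, 0.3833]
ee_rot: [-0.0, 0.105, 0.994, -0.0]
ft_force: [-0.1, 0.0, -0.2]
opening: 0.0853
gripper_force: 0.0
0.44994047619047617
0.4505952380952381
0.4513095238095238
0.45285714285714285
0.4456547619047619
```

View pics/z5.png

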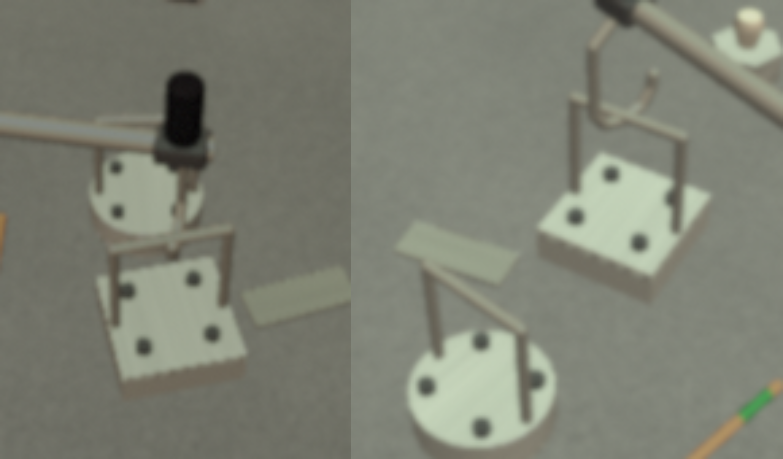

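The gripper is free of the knob. The cutter hangs still (frame differences are noise only) and the round cutter hasn't moved.

```bash
python3 -c "
from workcell import bot
print(bot.job_done())"
```

```text
the job is handed in; nothing more can be done
None
```

The square cutter hangs still on the sprung hook, clear of the bench, with the round cutter still in its place and the gripper clear; I handed the job in at about 12 s, and no verdict was returned.

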